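# Clear the curing tunnel's catch tray into the tote

## Robot

A 6-joint arm with a two-finger parallel gripper is mounted at the origin on the work surface. World frame = base frame: x ahead of the robot, y to its left, z up, the work surface at z = 0. Lengths are in m, angles in rad, forces in N, time in s.
With the tool pointing down it reaches from about 0.325 to 0.85 m from the base axis. Payload 15.5 kg.
Tool frame: the origin (TCP) lies midway between the tips of the shut fingers; the grasp point (between the pads) lies 19 mm behind it (robot.grip_point_offset is the z of the grasp point in the tool frame, in m); z points along the fingers, y is the line along which they close (so a half turn about z gives the same grasp; the last joint's range is limited). The gripper opens to 91 mm and grips with 3 to 60 N. Pads are 32 mm wide; open, the fingers measure 118 mm over their backs; the gripper's body (76 mm by 178 mm) begins 60 mm behind the grasp point.
Start: joints at [1.183, 0.494, 1.345, -0, 1.302, -0.096], TCP at [0.18, 0.599, 0.214] pointing down, gripper open.
Joint ranges: [-2.91, 2.91], [-0.82, 2.16], [0.22, 2.67], [-1.22, 4.37], [0.12, 2.79], [-3.08, 3.08]. Speed limits (rad/s): [1.89, 1.89, 2.57, 3.01, 3.01, 3.01].

## Interface

Orientations are given as a unit quaternion [x, y, z, w].
In Python, from cell import robot, vision, workorder gives the robot as it stands.
- The arm moves only by the tool jog_arm, never from a script. Its argument "motion" is a list that holds one entry, the list of rows, each a list of 6 numbers: the shift along the tool's x, y, z scaled (see below), then the turn, a rotation vector about the tool's x, y, z scaled (see below). In form: [[[dx, dy, dz, rx, ry, rz], ...]]. A call has 1 to 10 rows; each row shifts and turns the commanded pose from where the row before left it, along the tool's axes as they then stand; what a row does not reach is not made up. The controller multiplies each number of a shift by 0.06 m and each number of a turn by 6 degrees. A row lasts 1/8 s, in which the tool goes at most 62.5 mm and 10.7 degrees, less where a joint would pass 70% of its speed; a pose out of reach is approached as far as the arm can. A call with a number of a shift or a turn outside -1 to 1 is refused whole. A call with a gripper value outside its range is refused whole. "grip" is the closure, from -1 (fully open) to 1 (shut), so that 0 is half open, set as the call begins (left out, the last holds). The fingers move at their own pace and stop on an object; "force" is the grip in N (left out, the last holds). Time passes only in rows, so rows that do not move let the fingers close. It gives the time, the measured TCP pose, the force, the opening and the grip force at its end, in the units of the state.
- robot.sense(): the state, without advancing time (a new reading comes with each control period).
- vision.snapshot(name): name is "side" or "top" or "wrist"; returns a dict with "image" (420x560x3 uint8, red, green, blue), "fx", "fy", "cx", "cy" (pixels), "rvec" (rotation vector, rad) and "tvec" (3), from world to camera coordinates, as OpenCV has them; the wrist camera has in their place "hand_eye" (4x4, takes a point from camera to tool coordinates, whose origin is the TCP and whose axes are the flange's). Camera axes: x right, y down, z forward; pixel columns grow to the right and rows downward; lengths in m; the calibration is good to about 2 mm. A picture is of the moment at which its call begins: read the wrist's pose just before it. There is no depth.
- workorder.sign_off(): hands the job in; it is judged then, once.
The state is a dict: "time_s": time; "joint_positions": joint angles; "joint_vel": joint speeds; "tau": joint torques, N m; "tool_pos": TCP position; "tool_rot": TCP orientation; "ft_force": force on the tool from outside, world axes, zero at the start; "wrist_torque": the same for the moment, N m; "opening": finger opening in m; "gripper_force": force on a finger pad.
Only numpy, scipy, OpenCV 4.12 (cv2) and the standard library are available. Lean on these libraries where they do the work, as an engineer would, in place of code of your own. Each camera call takes 0.05 s, during which the arm holds its last target. There are 200 camera calls.

## Task

Push the tote gently up against the curing tunnel so that it stands square and touches the machine under the steel lip; then draw the two black housings out from under the hood, along the catch tray and over the lip, so that both end lying flat and lid-up on the tote's floor beside the one already in it. Do not push hard on the tote or the tray, fling or drop a housing, or touch the hood, and leave everything else on the bench where it is.

Things in the scene. Friction and masses are not known exactly. Their poses are not given: they have to be found in the camera images.
- machine: White bench-top curing tunnel, fixed; place and heading vary. Origin: on the bench under the middle of its docking face (upright front of its base, 350 mm wide, 46 mm high). Own y points straight out of the machine, x along the face, z up. Catch tray: level green bed 48 mm above the bench, y = 0 to -310 mm, 244 mm wide between two rails (x = +-122 mm, 22 mm above the bed, 4 mm thick).
- tray_back (a point): Middle of the tray's inner end: on the bed (48 mm above the bench), at the foot of the upright wall with the tunnel mouth; axes as the machine's (y points out of the machine).
- lip_edge (a point): Middle of the free edge of the steel lip, 34 mm above the bench, 45 mm out from the docking face; axes as the machine's. The lip is 240 mm wide, 3 mm thick and slopes down from the bed's front edge (48 mm) to here; parts slide over it into the tote.
- hood: White hood jutting out over the tray, fixed to the machine, same origin and axes; x = +-165 mm, open below and at both sides. Height above the bench: underside 240 mm from y = -310 to -270 mm, then sloping up and out to 415 mm at y = -130 mm, where its front face rises to 520 mm. Do not touch it.
- tote: Loose milky plastic tote, about 0.8 kg, slides on the bench; 308 mm (own x) by 285 mm (own y), walls and floor 4 mm. Origin: centre of its underside. Low front wall (26 mm) at own y = -142.5 mm faces the machine; far wall 90 mm; sides 90 mm, 45 mm for the 70 mm next to the front. Starts 40 to 110 mm short of the docking face, askew; home = front wall touching that face, below the lip; push under 60 N.
- housing_a_mid (a point): Sealed black plastic housing, 90 mm (own x) by 110 mm (own y) by 28 mm high, about 0.22 kg, small round window and four screws on its lid. Point: its centre, 14 mm above its underside; z out of the lid. Starts flat on the tray's -x half under the hood, 110 mm side within 0.15 rad of the machine's y, with at least 60 mm of bed free behind it.
- housing_b_mid (a point): The same kind of housing, on the tray's +x half, again under the hood with at least 60 mm of bed free behind it. Point: its centre, 14 mm above its underside.
- housing_c_mid (a point): A third housing of the same kind, already lying in the tote near its far wall with its 110 mm side along the tote's x; it stays in the tote and may shift there. Point: its centre, 14 mm above its underside.
- brush: Bystander: hand brush, 170 mm, lying on the machine outside the tray's +x rail. Leave it.
- flask: Bystander: white plastic bottle, 60 mm wide, 150 mm high, standing at the back of the bench. Origin under its base. Leave it.
- tape: Bystander: roll of clear tape, 100 mm across, 24 mm high, lying near the robot on its left. Leave it.
- driver: Bystander: screwdriver, 190 mm, lying on the bench to the left of the tote. Leave it.
- dose_meter: Bystander: flat round aluminium dose meter, 100 mm across, 13 mm high, lying to the left of the tote. Leave it.
There are look-alikes about, which are no part of the job. Leave any purple look-alike of the part that bears housing_a_mid alone.

How it is judged:
By the outcome, as a careful person would: the job done as asked, in the order asked, and still so for the second after the job is handed in, with the robot touching nothing.
It also fails if it takes over 64 s, if anything falls off the work surface, if the arm or the gripper's body presses on something with over 40 N, if the wrist force passes 120 N, or if a joint passes its speed limit or range.

## Working session

There is one attempt and no reset: what is moved stays moved. The work goes in short steps, Python scripts to look and compute and a tool call to move; the robot and the scene stay as the last step left them, time stands still between calls to the robot, and variables do not carry over. Pictures are saved under pics/ and viewed, at most 12 in all, crops included, and the job is handed in when it is done.

Besides the shell and the picture viewer there is one more tool, called as name(argument=value, ...) on one line, values as JSON. jog_arm: Moves the arm, as the interface text tells. Its arguments: {"type":"object","properties":{"motion":{"type":"array","items":{"type":"array","items":{"type":"array","items":{"type":"number"}}}},"grip":{"type":"number"},"force":{"type":"number"}},"required":["motion"]}

```bash
ls; mkdir -p pics; cat > h.py <<'E'
import numpy as np, cv2
from scipy.spatial.transform import Rotation as R
from cell import robot, vision, workorder
def snap(n):
    s=robot.sense(); d=vision.snapshot(n)
    if 'hand_eye' in d:
        T=np.eye(4); T[:3,:3]=R.from_quat(s['tool_rot']).as_matrix(); T[:3,3]=s['tool_pos']
        C=T@np.array(d['hand_eye']); d['Rcw']=C[:3,:3]; d['o']=C[:3,3]
    else:
        Rm=cv2.Rodrigues(np.array(d['rvec'],float))[0]; d['Rcw']=Rm.T; d['o']=-Rm.T@np.array(d['tvec'],float).ravel()
    return d
def ray(d,uv,z):
    uv=np.atleast_2d(np.array(uv,float))
    v=np.c_[(uv[:,0]-d['cx'])/d['fx'],(uv[:,1]-d['cy'])/d['fy'],np.ones(len(uv))]@d['Rcw'].T
    return d['o']+v*((z-d['o'][2])/v[:,2])[:,None]
def proj(d,P):
    c=(np.atleast_2d(P)-d['o'])@d['Rcw']
    return np.c_[c[:,0]/c[:,2]*d['fx']+d['cx'],c[:,1]/c[:,2]*d['fy']+d['cy']]
def save(d,n): cv2.imwrite('pics/'+n,cv2.cvtColor(d['image'],cv2.COLOR_RGB2BGR))
E
python3 - <<'E'
from h import *
import pickle
for n in ['side','top','wrist']:
    d=snap(n); save(d,n+'0.png'); pickle.dump(d,open(n+'0.pkl','wb')); print(n,d['o'].round(3),d['Rcw'][:,2].round(3),d['fx'])
s=robot.sense(); print(s)
print(R.from_quat(s['tool_rot']).as_matrix().round(3), robot.grip_point_offset)
a=[cv2.imread(f'pics/{n}0.png') for n in ['side','top']]
E
```

```text
pics
side [-0.143 -0.017  0.775] [ 0.68   0.068 -0.73 ] 380.3787105146077
top [0.422 0.074 1.079] [ 0.078 -0.029 -0.997] 388.661060014327
wrist [0.117 0.616 0.384] [ 0.224 -0.069 -0.972] 374.092175365166
{'time_s': 0.15, 'joint_positions': array([ 1.18349883e+00,  4.94077652e-01,  1.34596245e+00, -1.90989617e-05,
        1.30251050e+00, -9.54999118e-02]), 'joint_vel': array([ 0.00126946, -0.00245643, -0.00222803,  0.000195  ,  0.00171101,
        0.0005792 ]), 'tau': array([ 1.10714573e-03, -8.79198146e+01, -3.82049882e+01,  7.08099408e-02,
        5.02351171e-02, -4.00419435e-05]), 'tool_pos': array([0.17969132, 0.59831389, 0.21346104]), 'tool_rot': array([ 1.45379209e-01,  9.89375892e-01, -4.67287794e-04, -1.05564533e-04]), 'ft_force': array([ 0.23824886,  0.14797318, -0.73496846]), 'wrist_torque': array([ 0.01443695, -0.02065436,  0.04168666]), 'gripper_force': 0.0, 'opening': 0.09126401972226009}
[[-0.958  0.288 -0.   ]
 [ 0.288  0.958 -0.001]
 [ 0.    -0.001 -1.   ]] -0.0188
```

View pics/side0.png

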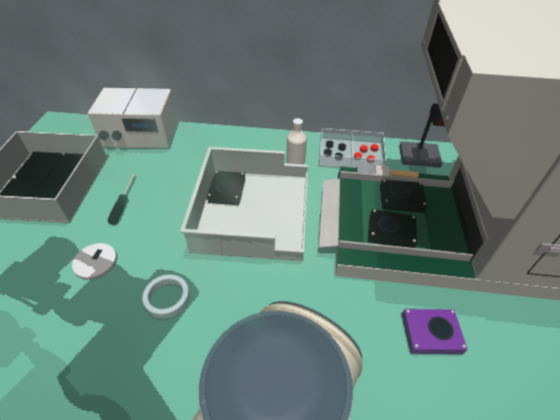

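View pics/top0.png

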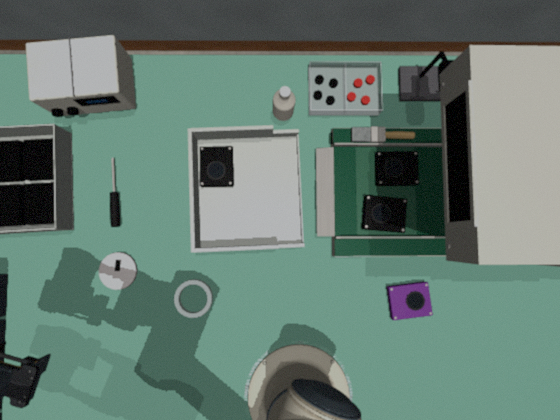

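The side and top views agree. The machine is on the right and its face looks towards world +y. The lip is at about top px (326,192), and the tote spans about (190–302, 128–250). Housing a is at (385,213), b at (398,168) and c at (217,166). The purple look-alike at (410,300) stays where it is. Next I'll measure from an enlarged crop.

```bash
python3 - <<'E'
from h import *
im=cv2.imread('pics/top0.png')[110:270,180:460]
im=np.clip(im.astype(float)*1.3,0,255).astype('uint8')
im=cv2.resize(im,None,fx=2.8,fy=2.8,interpolation=cv2.INTER_CUBIC)
for k in range(0,280,20):
    cv2.putText(im,str(180+k),(int(k*2.8),8),0,0.3,(0,0,255)); cv2.line(im,(int(k*2.8),10),(int(k*2.8),14),(0,0,255))
for k in range(0,160,20):
    cv2.putText(im,str(110+k),(0,int(k*2.8)),0,0.3,(0,0,255))
cv2.imwrite('pics/topcrop.png',im)
E
```

```text
(no output)
```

View pics/topcrop.png

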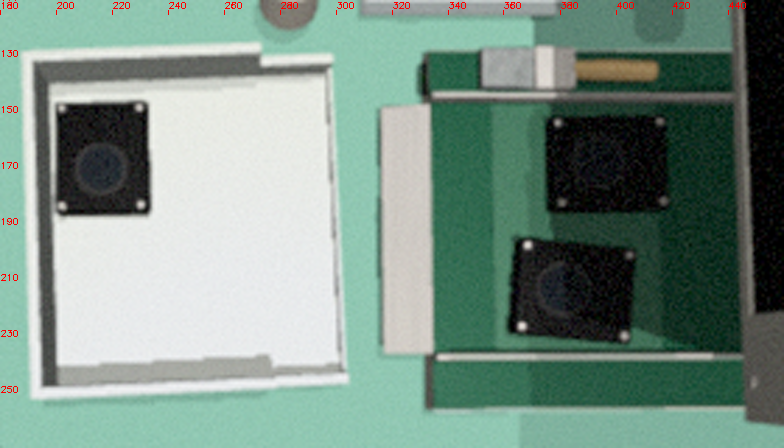

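```bash
python3 - <<'E'
from h import *
import pickle
d=pickle.load(open('top0.pkl','rb'))
f=lambda L,z: ray(d,[(180+(u+.5)/2.8-.5,110+(v+.5)/2.8-.5) for u,v in L],z)[:,:2]
def show(n,L,z):
    P=f(L,z); print(n,P.round(4).tolist(),'len',np.linalg.norm(P[1]-P[0]).round(4),'ang(y-dir)',[(np.arctan2(-(P[i+1]-P[i])[1],(P[i+1]-P[i])[0])).round(3) for i in range(0,len(P)-1,2)],'mean',P.mean(0).round(4))
show('lip',[(381,107),(384,353)],.034); show('lipback',[(432,104),(434,354)],.048)
show('rail+',[(432,95),(735,100)],.07); show('rail-',[(436,356),(742,357)],.07)
show('toteFar',[(24,53),(32,398)],.09); show('toteFront',[(333,55),(348,383)],.045)
show('a',[(527,244),(522,326),(630,255),(624,336)],.076)
show('b',[(558,122),(562,201),(660,121),(663,201)],.076)
show('c',[(62,108),(62,205),(139,108),(141,205)],.032)
E
```

```text
lip [[0.6677, -0.0556], [0.4277, -0.0541]] len 0.2401 ang(y-dir) [np.float64(-3.135)] mean [ 0.5477 -0.0549]
lipback [[0.6672, -0.1034], [0.4261, -0.1]] len 0.2411 ang(y-dir) [np.float64(-3.127)] mean [ 0.5466 -0.1017]
rail+ [[0.6706, -0.0998], [0.6644, -0.39]] len 0.2903 ang(y-dir) [np.float64(1.592)] mean [ 0.6675 -0.2449]
rail- [[0.4241, -0.0981], [0.42, -0.3858]] len 0.2878 ang(y-dir) [np.float64(1.585)] mean [ 0.4221 -0.2419]
toteFar [[0.7067, 0.2802], [0.3906, 0.2708]] len 0.3162 ang(y-dir) [np.float64(3.112)] mean [0.5486 0.2755]
toteFront [[0.7166, -0.0085], [0.3996, -0.018]] len 0.3171 ang(y-dir) [np.float64(3.112)] mean [ 0.5581 -0.0132]
a [[0.5274, -0.1847], [0.451, -0.1778], [0.5162, -0.2813], [0.4407, -0.2729]] len 0.0767 ang(y-dir) [np.float64(-3.052), np.float64(-3.031)] mean [ 0.4838 -0.2292]
b [[0.6427, -0.2175], [0.5676, -0.2189], [0.6432, -0.3146], [0.5669, -0.3145]] len 0.0751 ang(y-dir) [np.float64(3.123), np.float64(-3.14)] mean [ 0.6051 -0.2664]
c [[0.6687, 0.2552], [0.5737, 0.2548], [0.6684, 0.1806], [0.5731, 0.1787]] len 0.0951 ang(y-dir) [np.float64(3.137), np.float64(3.123)] mean [0.621  0.2173]
```

```bash
cat >> h.py <<'E'
def plan(p1,R1,n,p0=None,R0=None):
    """rows (tool axes, scaled) from current to target pose, straight line, n rows"""
    s=robot.sense()
    p=np.array(s['tool_pos'] if p0 is None else p0); Q=R.from_quat(s['tool_rot']) if R0 is None else R0
    w=(Q.inv()*R1).as_rotvec()/n; step=(np.array(p1)-p)/n; rows=[]
    for i in range(n):
        rows.append(np.r_[Q.inv().apply(step)/.06, w/np.radians(6)].round(2).tolist()); Q=Q*R.from_rotvec(w)
    print(str([rows]).replace(' ',''), 'max',np.abs(rows).max()); return rows
def down(yaw,tilt=0):
    """tool y at angle yaw, z down, tilted by tilt (fingers pointing to -y machine)"""
    y=np.array([np.cos(yaw),np.sin(yaw),0]); up=np.array([0,0,1]); out=np.cross(up,y)
    z=-np.cos(tilt)*up-np.sin(tilt)*out
    return R.from_matrix(np.c_[np.cross(y,z),y,z])
E
python3 - <<'E'
from h import *
print(down(-.013).as_matrix().round(3))
p=np.array([.555,.325,.2]);R1=down(-.013)
s=robot.sense();w=(R.from_quat(s['tool_rot']).inv()*R1).as_rotvec();print(np.degrees(w))
rows=plan(p,R1,13)
E
```

```text
[[ 0.013  1.     0.   ]
 [ 1.    -0.013 -0.   ]
 [-0.     0.    -1.   ]]
[-4.96047372e-02  3.17753908e-02  7.40263593e+01]
[[[-0.56,-0.2,0.02,-0.0,0.0,0.95],[-0.58,-0.14,0.02,-0.0,0.0,0.95],[-0.59,-0.08,0.02,-0.0,0.0,0.95],[-0.59,-0.02,0.02,-0.0,0.0,0.95],[-0.59,0.04,0.02,-0.0,0.0,0.95],[-0.59,0.09,0.02,-0.0,0.0,0.95],[-0.58,0.15,0.02,-0.0,0.0,0.95],[-0.56,0.21,0.02,-0.0,0.0,0.95],[-0.53,0.26,0.02,-0.0,0.0,0.95],[-0.51,0.31,0.02,-0.0,0.0,0.95],[-0.47,0.36,0.02,-0.0,0.0,0.95],[-0.43,0.41,0.02,-0.0,0.0,0.95],[-0.39,0.45,0.02,-0.0,0.0,0.95]]] max 0.95
```

jog_arm(motion=[[[-0.56,-0.2,0.02,0,0,0.95],[-0.58,-0.14,0.02,0,0,0.95],[-0.59,-0.08,0.02,0,0,0.95],[-0.59,-0.02,0.02,0,0,0.95],[-0.59,0.04,0.02,0,0,0.95],[-0.59,0.09,0.02,0,0,0.95],[-0.58,0.15,0.02,0,0,0.95],[-0.56,0.21,0.02,0,0,0.95],[-0.53,0.26,0.02,0,0,0.95],[-0.51,0.31,0.02,0,0,0.95]]], grip=-1)

```text
time_s: 1.4
tool_pos: [0.4688, 0.3871, 0.2017]
tool_rot: [0.601, 0.799, -0.0, -0.0]
ft_force: [0.4, 0.2, -0.4]
opening: 0.0913
gripper_force: 0.0
```

jog_arm(motion=[[[-0.47,0.36,0.02,0,0,0.95],[-0.43,0.41,0.02,0,0,0.95],[-0.39,0.45,0.02,0,0,0.95],[0,0,0.9,0,0,0],[0,0,0.9,0,0,0],[0,0,0.7,0,0,0],[0,0,0,0,0,0]]])

```text
time_s: 2.28
tool_pos: [0.5525, 0.3241, 0.0455]
tool_rot: [0.712, 0.702, -0.003, -0.001]
ft_force: [-0.6, -0.2, 0.2]
opening: 0.0913
gripper_force: 0.0
```

```bash
python3 - <<'E'
from h import *
s=robot.sense();print(s['time_s'],s['tool_pos'],R.from_quat(s['tool_rot']).as_matrix().round(3),s['ft_force'],s['joint_positions'])
E
```

```text
2.275 [0.55247268 0.32409245 0.04554486] [[ 0.014  1.    -0.005]
 [ 1.    -0.014 -0.003]
 [-0.003 -0.005 -1.   ]] [-0.60086771 -0.18930365  0.16023936] [ 4.37367400e-01  7.05675857e-01  1.45841539e+00 -6.00096389e-05
  9.83466918e-01  4.51738062e-01]
```

jog_arm(motion=[[[-0.1,0,0.25,0,0,0],[-0.2,0,0,0,0,0],[-0.2,0,0,0,0,0],[-0.2,0,0,0,0,0],[-0.2,0,0,0,0,0],[-0.2,0,0,0,0,0],[-0.2,0,0,0,0,0],[-0.2,0,0,0,0,0]]])

```text
time_s: 3.28
tool_pos: [0.554, 0.2349, 0.0343]
tool_rot: [0.712, 0.702, 0.001, 0.0]
ft_force: [0.5, 7.5, 1.2]
opening: 0.091
gripper_force: 3.5
```

```bash
python3 - <<'E'
from h import *
d=snap('top');save(d,'t1.png');s=robot.sense();print(s['tool_pos'],s['ft_force'])
im=d['image'][110:270,180:460]
im=np.clip(im.astype(float)*1.3,0,255).astype('uint8')[:,:,::-1]
cv2.imwrite('pics/t1c.png',cv2.resize(im,None,fx=2.8,fy=2.8,interpolation=cv2.INTER_CUBIC))
E
```

```text
[0.55370678 0.23340338 0.03420366] [ 0.01233286 -1.65292876 -0.14798815]
```

View pics/t1c.png

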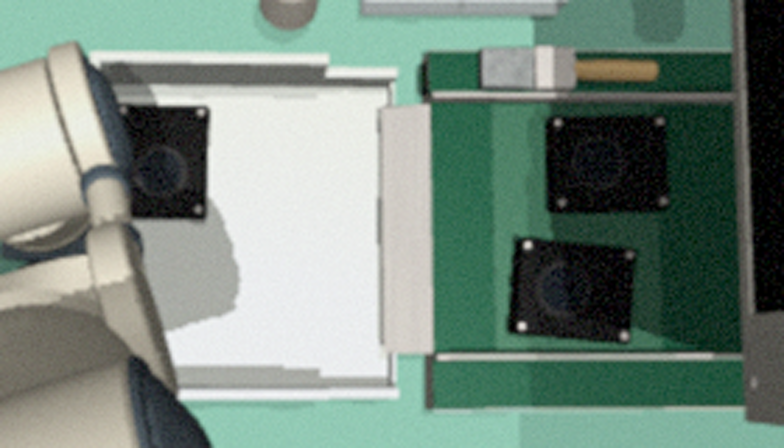

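jog_arm(motion=[[[-0.15,0,0,0,0,0],[-0.15,0,0,0,0,0],[-0.1,0,0,0,0,0],[-0.05,0,0,0,0,0],[-0.03,0,0,0,0,0]]])

```text
time_s: 3.95
tool_pos: [0.5534, 0.2066, 0.0342]
tool_rot: [0.712, 0.702, 0.001, 0.0]
ft_force: [0.6, 7.8, 2.9]
opening: 0.0914
gripper_force: 4.1
```

jog_arm(motion=[[[-0.03,0,0,0,0,0],[-0.03,0,0,0,0,0]]])

```text
time_s: 4.2
tool_pos: [0.5531, 0.2041, 0.0342]
tool_rot: [0.712, 0.702, 0.001, -0.0]
ft_force: [-6.3, 29.0, 3.4]
opening: 0.0913
gripper_force: 14.3
```

```bash
python3 - <<'E'
from h import *
s=robot.sense();p=s['tool_pos'];Q=R.from_quat(s['tool_rot']);print(s['ft_force'],p)
T=down(-.013,np.radians(40))
a=p+[0,.035,0]; b=a+[0,0,.17]
plan(b,Q,3,a,Q); plan([.49,-.06,.2],T,8,b,Q)
E
```

```text
[-6.28242662 28.9727642   3.36427877] [0.55309798 0.20406808 0.03422825]
[[[0.0,0.0,-0.94,0.0,0.0,0.0],[0.0,0.0,-0.94,0.0,0.0,0.0],[0.0,0.0,-0.94,0.0,0.0,0.0]]] max 0.94
[[[-0.62,-0.12,0.01,0.0,-0.84,-0.0],[-0.62,-0.12,0.06,0.0,-0.84,-0.0],[-0.61,-0.12,0.12,0.0,-0.84,-0.0],[-0.6,-0.12,0.17,0.0,-0.84,-0.0],[-0.58,-0.12,0.22,0.0,-0.84,-0.0],[-0.56,-0.12,0.27,0.0,-0.84,-0.0],[-0.54,-0.12,0.32,0.0,-0.84,-0.0],[-0.51,-0.12,0.37,0.0,-0.84,-0.0]]] max 0.84
```

jog_arm(motion=[[[0.1,0,0,0,0,0],[0.5,0,0,0,0,0],[0,0,-0.94,0,0,0],[0,0,-0.94,0,0,0],[0,0,-0.94,0,0,0]]])

```text
time_s: 4.82
tool_pos: [0.553, 0.2384, 0.2047]
tool_rot: [0.712, 0.702, 0.0, 0.0]
ft_force: [1.8, 0.0, -0.2]
opening: 0.0914
gripper_force: 0.0
```

jog_arm(motion=[[[-0.62,-0.12,0.01,0,-0.84,0],[-0.62,-0.12,0.06,0,-0.84,0],[-0.61,-0.12,0.12,0,-0.84,0],[-0.6,-0.12,0.17,0,-0.84,0],[-0.58,-0.12,0.22,0,-0.84,0],[-0.56,-0.12,0.27,0,-0.84,0],[-0.54,-0.12,0.32,0,-0.84,0],[-0.51,-0.12,0.37,0,-0.84,0],[0,0,0,0,0,0]]], grip=0.12)

```text
time_s: 5.95
tool_pos: [0.4901, -0.061, 0.1987]
tool_rot: [0.668, 0.659, -0.247, 0.242]
ft_force: [0.4, 0.1, 0.2]
opening: 0.0399
gripper_force: 0.0
```

```bash
python3 - <<'E'
from h import *
s=robot.sense();print(s['tool_pos'],R.from_quat(s['tool_rot']).as_matrix().round(3),s['opening'],s['ft_force'],s['joint_positions'].round(2))
d=snap('top');a=d['image'][100:280,170:460]; e=snap('wrist');b=e['image']
import pickle; pickle.dump((d,e),open('s2.pkl','wb'))
a=cv2.resize(a,(540,335),interpolation=cv2.INTER_CUBIC); b=cv2.resize(b,(347,260))
f=cv2.resize(snap('side')['image'],(347,260))
im=np.zeros((600,800,3),'uint8'); im[:335,:540]=a; im[338:598,:347]=b; im[338:598,350:697]=f
cv2.imwrite('pics/m2.png',np.clip(im[:,:,::-1]*1.2,0,255).astype('uint8'))
E
```

```text
[ 0.49011975 -0.06096253  0.19869467] [[ 0.01   1.    -0.012]
 [ 0.761 -0.015 -0.648]
 [-0.648 -0.002 -0.761]] 0.039921478858151276 [0.42973013 0.1047391  0.21552613] [ 0.21  0.48  1.71 -0.73  1.24  0.58]
```

View pics/m2.png

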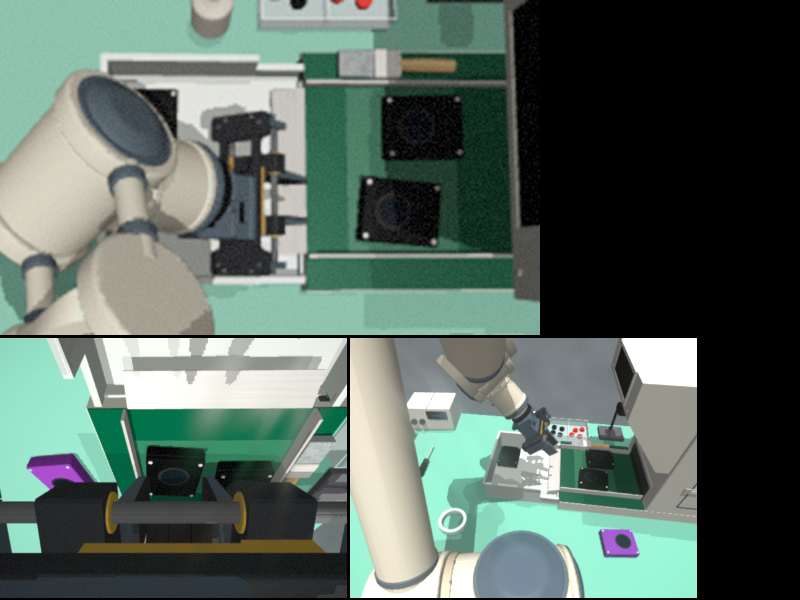

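```bash
python3 - <<'E'
from h import *
s=robot.sense();p=s['tool_pos'];Q=R.from_quat(s['tool_rot']);T=down(-.013,np.radians(40))
plan([.482,-.2,.115],T,4); plan([.482,-.334,.110],T,4,[.482,-.2,.115],T);plan([.482,-.334,.066],T,2,[.482,-.334,.110],T)
E
```

```text
[[[-0.22,-0.03,0.65,-0.0,0.01,-0.0],[-0.22,-0.03,0.65,-0.0,0.01,-0.0],[-0.22,-0.03,0.65,-0.0,0.01,-0.0],[-0.22,-0.03,0.65,-0.0,0.01,-0.0]]] max 0.65
[[[-0.41,0.01,0.37,0.0,0.0,0.0],[-0.41,0.01,0.37,0.0,0.0,0.0],[-0.41,0.01,0.37,0.0,0.0,0.0],[-0.41,0.01,0.37,0.0,0.0,0.0]]] max 0.41
[[[0.24,-0.0,0.28,0.0,0.0,0.0],[0.24,-0.0,0.28,0.0,0.0,0.0]]] max 0.28
```

jog_arm(motion=[[[-0.22,-0.03,0.65,0,0,0],[-0.22,-0.03,0.65,0,0,0],[-0.22,-0.03,0.65,0,0,0],[-0.22,-0.03,0.65,0,0,0],[-0.41,0.01,0.37,0,0,0],[-0.41,0.01,0.37,0,0,0],[-0.41,0.01,0.37,0,0,0],[-0.41,0.01,0.37,0,0,0],[0,0,0,0,0,0]]])

```text
time_s: 7.22
tool_pos: [0.4831, -0.3349, 0.1107]
tool_rot: [0.669, 0.658, -0.245, 0.242]
ft_force: [-0.0, 0.3, -0.3]
opening: 0.0399
gripper_force: 0.0
```

```bash
python3 - <<'E'
from h import *
s=robot.sense();print(s['tool_pos'],s['ft_force'],s['joint_positions'].round(2))
T=down(-.013,np.radians(40))
plan([.482,-.335,.066],T,3)
E
```

```text
[ 0.48313941 -0.33492044  0.11074348] [-0.04670682  0.32070149 -0.2818643 ] [-0.34  0.6   1.84 -1.07  0.77  0.51]
[[[0.16,-0.01,0.19,-0.0,0.02,-0.01],[0.16,-0.01,0.19,-0.0,0.02,-0.01],[0.16,-0.01,0.19,-0.0,0.02,-0.01]]] max 0.19
```

jog_arm(motion=[[[0.16,0,0.19,0,0,0],[0.16,0,0.19,0,0,0],[0.16,0,0.19,0,0,0],[0.1,0,-0.08,0,0,0],[0.15,0,-0.13,0,0,0],[0.15,0,-0.13,0,0,0],[0.15,0,-0.13,0,0,0],[0,0,0,0,0,0]]])

```text
time_s: 8.22
tool_pos: [0.4836, -0.289, 0.0658]
tool_rot: [0.668, 0.659, -0.245, 0.242]
ft_force: [-0.1, -0.8, -0.1]
opening: 0.04
gripper_force: 0.0
```

```bash
python3 - <<'E'
from h import *
s=robot.sense();print(s['tool_pos'],s['ft_force'],s['joint_positions'].round(2))
d=snap('top');a=d['image'][100:280,170:460]; b=snap('wrist')['image']
a=cv2.resize(a,(540,335),interpolation=cv2.INTER_CUBIC); b=cv2.resize(b,(347,260))
f=cv2.resize(snap('side')['image'][140:280,300:500],(440,260))
im=np.zeros((600,800,3),'uint8'); im[:335,:540]=a; im[338:598,:347]=b; im[338:598,350:790]=f
cv2.imwrite('pics/m3.png',np.clip(im[:,:,::-1]*1.2,0,255).astype('uint8'))
E
```

```text
[ 0.48360708 -0.28898687  0.06582657] [-0.11619295 -0.76219247 -0.13970315] [-0.25  0.68  1.88 -1.14  0.77  0.7 ]
```

View pics/m3.png

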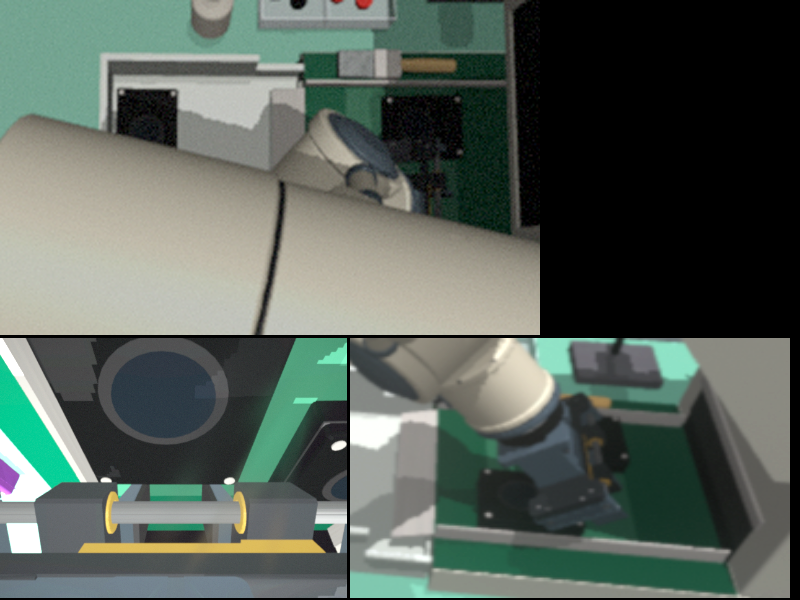

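The tote stands square against the machine face. The hook sits behind housing a, with the fingers inside its width, and a has started to move. I'll keep drawing it out.

```bash
python3 - <<'E'
from h import *
T=down(-.013,np.radians(40));U=down(-.013,np.radians(16))
plan([.488,-.16,.066],T,10); plan([.492,-.10,.066],U,6,[.488,-.16,.066],T); plan([.493,-.055,.056],U,4,[.492,-.10,.066],U)
E
```

```text
[[[0.16,0.0,-0.14,-0.0,0.01,-0.0],[0.17,0.0,-0.14,-0.0,0.01,-0.0],[0.17,0.0,-0.14,-0.0,0.01,-0.0],[0.17,0.0,-0.14,-0.0,0.01,-0.0],[0.17,0.0,-0.14,-0.0,0.01,-0.0],[0.17,0.0,-0.14,-0.0,0.01,-0.0],[0.17,0.0,-0.14,-0.0,0.01,-0.0],[0.17,0.0,-0.14,-0.0,0.01,-0.0],[0.17,0.0,-0.14,-0.0,0.01,-0.0],[0.17,0.0,-0.14,-0.0,0.01,-0.0]]] max 0.17
[[[0.13,0.01,-0.11,0.0,0.67,-0.0],[0.13,0.01,-0.1,0.0,0.67,-0.0],[0.14,0.01,-0.09,0.0,0.67,-0.0],[0.15,0.01,-0.08,0.0,0.67,-0.0],[0.15,0.01,-0.07,0.0,0.67,-0.0],[0.16,0.01,-0.06,0.0,0.67,-0.0]]] max 0.67
[[[0.19,0.0,-0.01,0.0,0.0,0.0],[0.19,0.0,-0.01,0.0,0.0,0.0],[0.19,0.0,-0.01,0.0,0.0,0.0],[0.19,0.0,-0.01,0.0,0.0,0.0]]] max 0.19
```

jog_arm(motion=[[[0.165,0,-0.14,0,0.01,0],[0.165,0,-0.14,0,0.01,0],[0.165,0,-0.14,0,0.01,0],[0.165,0,-0.14,0,0.01,0],[0.165,0,-0.14,0,0.01,0],[0.165,0,-0.14,0,0.01,0],[0.165,0,-0.14,0,0.01,0],[0.165,0,-0.14,0,0.01,0],[0.165,0,-0.14,0,0.01,0],[0.165,0,-0.14,0,0.01,0]]])

```text
time_s: 9.62
tool_pos: [0.4852, -0.1596, 0.0665]
tool_rot: [0.67, 0.66, -0.242, 0.239]
ft_force: [0.2, -5.1, 8.4]
opening: 0.0405
gripper_force: 4.4
```

jog_arm(motion=[[[0.13,0.01,-0.11,0,0.67,0],[0.13,0.01,-0.1,0,0.67,0],[0.14,0.01,-0.09,0,0.67,0],[0.15,0.01,-0.08,0,0.67,0],[0.15,0.01,-0.07,0,0.67,0],[0.16,0.01,-0.06,0,0.67,0],[0,0,0,0,0,0]]])

```text
time_s: 10.5
tool_pos: [0.4899, -0.0998, 0.0676]
tool_rot: [0.706, 0.695, -0.096, 0.096]
ft_force: [0.1, -0.8, -0.7]
opening: 0.0404
gripper_force: 0.0
```

```bash
python3 - <<'E'
from h import *
s=robot.sense();print(s['tool_pos'],R.from_quat(s['tool_rot']).as_matrix()[:,2].round(3),s['ft_force'],s['joint_positions'].round(2))
d=snap('top');a=d['image'][100:280,170:460]; b=snap('wrist')['image']
a=cv2.resize(a,(540,335),interpolation=cv2.INTER_CUBIC); b=cv2.resize(b,(347,260))
f=cv2.resize(snap('side')['image'][130:270,200:400],(440,260))
im=np.zeros((600,800,3),'uint8'); im[:335,:540]=a; im[338:598,:347]=b; im[338:598,350:790]=f
cv2.imwrite('pics/m4.png',np.clip(im[:,:,::-1]*1.2,0,255).astype('uint8'))
E
```

```text
[ 0.48986508 -0.09984807  0.0675943 ] [-0.003 -0.269 -0.963] [ 0.08708924 -0.83505671 -0.65135781] [-0.13  0.54  1.84 -0.4   0.76  0.17]
```

View pics/m4.png

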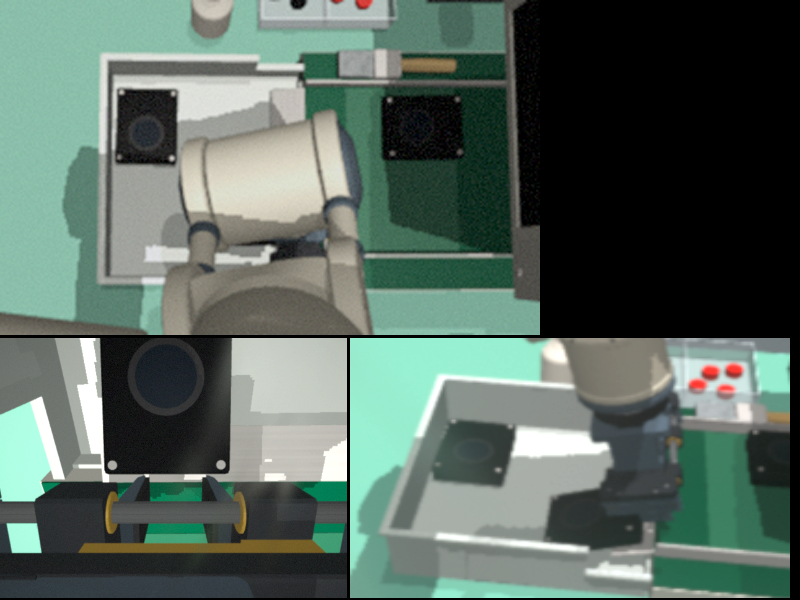

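jog_arm(motion=[[[0.15,0,0,0,0,0],[0.15,0,0,0,0,0],[0.14,0,0.02,0,0,0],[0.12,0,0.03,0,0,0],[0.12,0,0.03,0,0,0],[0.1,0,0.03,0,0,0],[0,0,0,0,0,0]]])

```text
time_s: 11.52
tool_pos: [0.49, -0.0562, 0.048]
tool_rot: [0.705, 0.696, -0.097, 0.095]
ft_force: [-0.4, -0.0, 0.1]
opening: 0.0398
gripper_force: 0.0
```

```bash
python3 - <<'E'
from h import *
import pickle
s=robot.sense();print(s['tool_pos'],s['ft_force'])
e=snap('wrist');f=snap('side');save(f,'s5.png');save(e,'w5.png');pickle.dump((e,f),open('s5.pkl','wb'))
b=cv2.resize(e['image'],(400,300)); a=cv2.resize(f['image'][130:270,200:400],(400,280),interpolation=cv2.INTER_CUBIC)
im=np.zeros((300,800,3),'uint8'); im[:,:400]=b; im[:280,400:]=a
cv2.imwrite('pics/m5.png',np.clip(im[:,:,::-1]*1.2,0,255).astype('uint8'))
E
```

```text
[ 0.49004445 -0.0561953   0.04804031] [-0.44753789 -0.04195139  0.12300421]
```

View pics/m5.png

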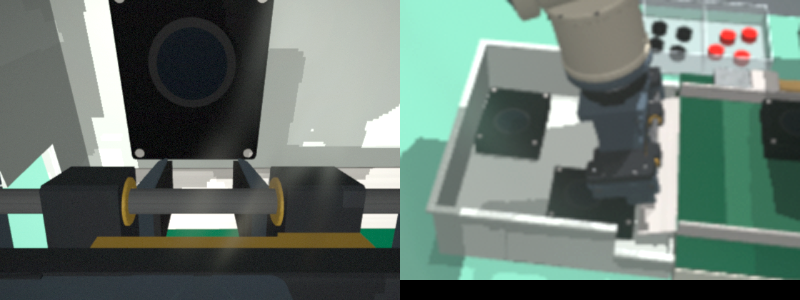

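```bash
python3 - <<'E'
from h import *
import pickle
e,f=pickle.load(open('s5.pkl','rb'))
for z in (.032,.045,.06):
    P=ray(e,[(194.6,215.6),(347,214),(168,1),(367,1)],z)[:,:2]; print(z,P.round(3).tolist(),np.linalg.norm(P[1]-P[0]),np.linalg.norm(P[3]-P[2]),np.linalg.norm(P[2]-P[0]))
E
```

```text
0.032 [[0.445, -0.043], [0.522, -0.043], [0.447, 0.052], [0.523, 0.051]] 0.07665607981317431 0.07561650273304975 0.09464535981576375
0.045 [[0.449, -0.035], [0.52, -0.035], [0.451, 0.052], [0.521, 0.051]] 0.07051589945599981 0.06955959288465556 0.0870642314740221
0.06 [[0.453, -0.027], [0.517, -0.027], [0.455, 0.052], [0.518, 0.051]] 0.06343107596695226 0.06257085075189303 0.07831677569508945
```

```bash
python3 - <<'E'
from h import *
s=robot.sense();p=s['tool_pos'];Q=R.from_quat(s['tool_rot']);T=down(-.013,np.radians(40))
a=p+[0,0,.1]
plan(a,Q,2);plan([.604,-.08,.18],T,5,a,Q);plan([.604,-.2,.105],T,3,[.604,-.08,.18],T);plan([.603,-.361,.10],T,5,[.604,-.2,.105],T)
E
```

```text
[[[-0.22,-0.0,-0.8,0.0,0.0,0.0],[-0.22,-0.0,-0.8,0.0,0.0,0.0]]] max 0.8
[[[-0.1,0.38,-0.08,-0.0,-0.81,-0.0],[-0.1,0.38,-0.07,-0.0,-0.81,-0.0],[-0.11,0.38,-0.06,-0.0,-0.81,-0.0],[-0.12,0.38,-0.05,-0.0,-0.81,-0.0],[-0.12,0.38,-0.04,-0.0,-0.81,-0.0]]] max 0.81
[[[-0.24,0.01,0.75,0.0,0.0,0.0],[-0.24,0.01,0.75,0.0,0.0,0.0],[-0.24,0.01,0.75,0.0,0.0,0.0]]] max 0.75
[[[-0.4,0.0,0.36,0.0,0.0,0.0],[-0.4,0.0,0.36,0.0,0.0,0.0],[-0.4,0.0,0.36,0.0,0.0,0.0],[-0.4,0.0,0.36,0.0,0.0,0.0],[-0.4,0.0,0.36,0.0,0.0,0.0]]] max 0.4
```

jog_arm(motion=[[[-0.22,0,-0.8,0,0,0],[-0.22,0,-0.8,0,0,0],[-0.1,0.38,-0.08,0,-0.81,0],[-0.1,0.38,-0.07,0,-0.81,0],[-0.11,0.38,-0.06,0,-0.81,0],[-0.12,0.38,-0.05,0,-0.81,0],[-0.12,0.38,-0.04,0,-0.81,0]]])

```text
time_s: 12.5
tool_pos: [0.6046, -0.0804, 0.1791]
tool_rot: [0.669, 0.659, -0.244, 0.241]
ft_force: [0.2, -0.2, -0.1]
opening: 0.0404
gripper_force: 0.0
```

jog_arm(motion=[[[-0.24,0.01,0.75,0,0,0],[-0.24,0.01,0.75,0,0,0],[-0.24,0.01,0.75,0,0,0],[0,0,0,0,0,0]]])

```text
time_s: 13.0
tool_pos: [0.6022, -0.2024, 0.101]
tool_rot: [0.67, 0.659, -0.244, 0.238]
ft_force: [0.4, -0.0, -0.1]
opening: 0.0404
gripper_force: 0.0
```

```bash
python3 - <<'E'
from h import *
T=down(-.013,np.radians(40))
s=robot.sense();print(s['tool_pos'],R.from_quat(s['tool_rot']).as_matrix()[:,2].round(3),s['joint_positions'].round(2),s['ft_force'])
plan([.603,-.361,.10],T,5)
E
```

```text
[ 0.60224161 -0.20243637  0.1010029 ] [-0.014 -0.641 -0.767] [-0.06  0.71  1.57 -0.84  1.03  0.47] [ 0.38919314 -0.01014918 -0.12945513]
[[[-0.4,0.01,0.34,-0.01,-0.0,-0.0],[-0.4,0.01,0.34,-0.01,-0.0,-0.0],[-0.4,0.01,0.34,-0.01,-0.0,-0.0],[-0.4,0.01,0.34,-0.01,-0.0,-0.0],[-0.4,0.01,0.34,-0.01,-0.0,-0.0]]] max 0.4
```

jog_arm(motion=[[[-0.4,0.01,0.34,0,0,0],[-0.4,0.01,0.34,0,0,0],[-0.4,0.01,0.34,0,0,0],[-0.4,0.01,0.34,0,0,0],[-0.4,0.01,0.34,0,0,0],[0,0,0,0,0,0]]])

```text
time_s: 13.75
tool_pos: [0.6047, -0.3589, 0.1023]
tool_rot: [0.67, 0.659, -0.243, 0.24]
ft_force: [0.1, 0.2, -0.5]
opening: 0.04
gripper_force: 0.0
```

```bash
python3 - <<'E'
from h import *
T=down(-.013,np.radians(40))
s=robot.sense();print(s['tool_pos'],R.from_quat(s['tool_rot']).as_matrix()[:,2].round(3),s['joint_positions'].round(2),s['ft_force'])
plan([.604,-.363,.066],T,3)
e=snap('wrist');cv2.imwrite('pics/w6.png',np.clip(e['image'][:,:,::-1]*1.5,0,255).astype('uint8'))
E
```

```text
[ 0.60471576 -0.35887706  0.10225166] [-0.009 -0.642 -0.767] [-0.31  0.72  1.53 -0.91  0.89  0.3 ] [ 0.06246917  0.20194572 -0.46544018]
[[[0.11,-0.0,0.17,-0.0,-0.0,-0.01],[0.11,-0.0,0.17,-0.0,-0.0,-0.01],[0.11,-0.0,0.17,-0.0,-0.0,-0.01]]] max 0.17
```

View pics/w6.png

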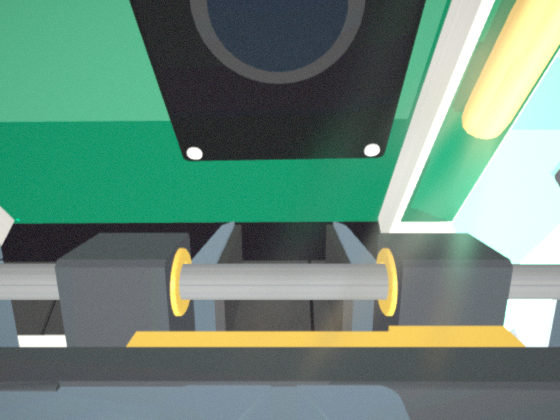

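```bash
python3 - <<'E'
from h import *
e=snap('wrist')
print(ray(e,[(194,153),(372,150)],.076).round(4).tolist(), ray(e,[(183,159),(384,158)],.076).round(4).tolist(),ray(e,[(200,222)],.048).round(4),proj(e,[[.604,-.359,.10]]))
E
```

```text
[[0.5669, -0.3136, 0.076], [0.6431, -0.3129, 0.076]] [[0.5614, -0.3172, 0.076], [0.6492, -0.3178, 0.076]] [[ 0.5477 -0.4072  0.048 ]] [[281.92753231 253.6682973 ]]
```

jog_arm(motion=[[[0.11,0,0.17,0,0,0],[0.11,0,0.17,0,0,0],[0.11,0,0.17,0,0,0],[0,0,0,0,0,0],[0.1,0,-0.08,0,0,0],[0.12,0,-0.1,0,0,0],[0.15,0,-0.13,0,0,0],[0.15,0,-0.13,0,0,0],[0.15,0,-0.13,0,0,0]]])

```text
time_s: 14.98
tool_pos: [0.6055, -0.308, 0.0658]
tool_rot: [0.669, 0.66, -0.243, 0.24]
ft_force: [-0.4, -0.7, -0.1]
opening: 0.0403
gripper_force: 0.4
```

```bash
python3 - <<'E'
from h import *
T=down(-.013,np.radians(40));U=down(-.013,np.radians(16))
s=robot.sense();print(s['tool_pos'],s['joint_positions'].round(2),s['ft_force'])
e=snap('wrist');print(ray(e,[(280,210)],.076)); save(e,'w7.png')
plan([.606,-.16,.066],T,11); plan([.606,-.10,.066],U,6,[.606,-.16,.066],T)
E
```

```text
[ 0.6055209  -0.30798911  0.06583814] [-0.23  0.77  1.56 -0.94  0.89  0.43] [-0.37153893 -0.69759158 -0.06861642]
[[ 0.60498191 -0.25634682  0.076     ]]
[[[0.17,-0.0,-0.14,-0.0,-0.0,-0.0],[0.17,-0.0,-0.14,-0.0,-0.0,-0.0],[0.17,-0.0,-0.14,-0.0,-0.0,-0.0],[0.17,-0.0,-0.14,-0.0,-0.0,-0.0],[0.17,-0.0,-0.14,-0.0,-0.0,-0.0],[0.17,-0.0,-0.14,-0.0,-0.0,-0.0],[0.17,-0.0,-0.14,-0.0,-0.0,-0.0],[0.17,-0.0,-0.14,-0.0,-0.0,-0.0],[0.17,-0.0,-0.14,-0.0,-0.0,-0.0],[0.17,-0.0,-0.14,-0.0,-0.0,-0.0],[0.17,-0.0,-0.14,-0.0,-0.0,-0.0]]] max 0.17
[[[0.13,-0.0,-0.11,0.0,0.67,-0.0],[0.13,-0.0,-0.1,0.0,0.67,-0.0],[0.14,-0.0,-0.09,0.0,0.67,-0.0],[0.15,-0.0,-0.08,0.0,0.67,-0.0],[0.15,-0.0,-0.07,0.0,0.67,-0.0],[0.16,-0.0,-0.06,0.0,0.67,-0.0]]] max 0.67
```

jog_arm(motion=[[[0.17,0,-0.14,0,0,0],[0.17,0,-0.14,0,0,0],[0.17,0,-0.14,0,0,0],[0.17,0,-0.14,0,0,0],[0.17,0,-0.14,0,0,0],[0.17,0,-0.14,0,0,0],[0.17,0,-0.14,0,0,0],[0.17,0,-0.14,0,0,0],[0.17,0,-0.14,0,0,0],[0.17,0,-0.14,0,0,0]]])

```text
time_s: 16.27
tool_pos: [0.6075, -0.1765, 0.0653]
tool_rot: [0.669, 0.66, -0.243, 0.24]
ft_force: [0.0, -5.3, 8.7]
opening: 0.0403
gripper_force: 5.0
```

jog_arm(motion=[[[0.17,0,-0.14,0,0,0],[0.13,0,-0.11,0,0.67,0],[0.13,0,-0.1,0,0.67,0],[0.14,0,-0.09,0,0.67,0],[0.15,0,-0.08,0,0.67,0],[0.15,0,-0.07,0,0.67,0],[0.16,0,-0.06,0,0.67,0],[0,0,0,0,0,0]]])

```text
time_s: 17.27
tool_pos: [0.6084, -0.1032, 0.0657]
tool_rot: [0.706, 0.695, -0.098, 0.096]
ft_force: [0.4, -0.4, 0.9]
opening: 0.0405
gripper_force: 0.0
```

```bash
python3 - <<'E'
from h import *
s=robot.sense();print(s['tool_pos'],R.from_quat(s['tool_rot']).as_matrix()[:,2].round(3),s['ft_force'],s['joint_positions'].round(2))
e=snap('wrist');f=snap('side')
b=cv2.resize(e['image'],(400,300)); a=cv2.resize(f['image'][130:270,200:400],(400,280),interpolation=cv2.INTER_CUBIC)
im=np.zeros((300,800,3),'uint8'); im[:,:400]=b; im[:280,400:]=a
cv2.imwrite('pics/m8.png',np.clip(im[:,:,::-1]*1.2,0,255).astype('uint8'))
E
```

```text
[ 0.60835479 -0.10319203  0.0656719 ] [-0.004 -0.272 -0.962] [ 0.36814281 -0.43543378  0.90542386] [-0.11  0.66  1.54 -0.34  0.94  0.11]
```

View pics/m8.png

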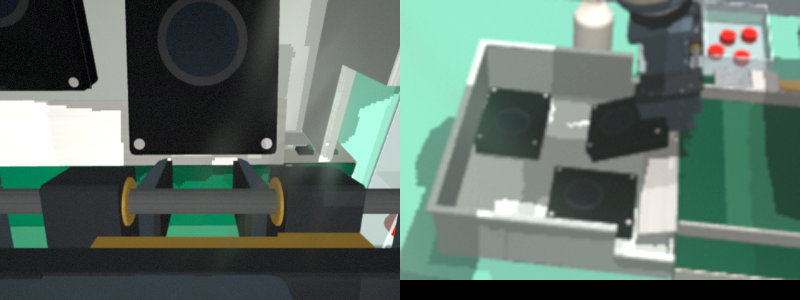

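Housing a lies flat. Housing b rests with its rear on the lip and its front on the tote floor. I'll finish with the same short pull I used for a.

jog_arm(motion=[[[0.18,0,-0.01,0,0,0],[0.16,0,0,0,0,0],[0.14,0,0.02,0,0,0],[0.12,0,0.03,0,0,0],[0.12,0,0.03,0,0,0],[0.1,0,0.03,0,0,0],[0,0,0,0,0,0]]])

```text
time_s: 18.25
tool_pos: [0.6088, -0.0572, 0.046]
tool_rot: [0.705, 0.696, -0.098, 0.096]
ft_force: [0.6, 0.5, 0.5]
opening: 0.0404
gripper_force: 0.0
```

jog_arm(motion=[[[-0.05,0,-0.3,0,0,0],[-0.2,0,-0.8,0,0,0],[-0.2,0,-0.9,0,0,0],[-0.2,0,-0.9,0,0,0],[-0.1,-0.9,-0.5,0,0,0],[-0.1,-0.9,-0.3,0,0,0],[0,-0.9,0,0,0,0],[0,-0.5,0,0,0,0],[0,0,0,0,0,0]]])

```text
time_s: 19.38
tool_pos: [0.4154, -0.0435, 0.2753]
tool_rot: [0.706, 0.695, -0.097, 0.097]
ft_force: [-0.9, 0.4, 0.4]
opening: 0.0403
gripper_force: 0.0
```

```bash
python3 - <<'E'
from h import *
import pickle
s=robot.sense();print(s['tool_pos'],s['ft_force'])
d=snap('top');f=snap('side');e=snap('wrist');pickle.dump((d,e,f),open('fin.pkl','wb'))
a=cv2.resize(d['image'][110:270,180:380],(500,400),interpolation=cv2.INTER_CUBIC)
im=np.zeros((600,800,3),'uint8'); im[:400,:500]=a; im[402:598,:264]=cv2.resize(e['image'],(264,196)); im[:280,502:798]=cv2.resize(f['image'][130:280,190:350],(296,280),interpolation=cv2.INTER_CUBIC); im[402:598,270:534]=cv2.resize(f['image'],(264,196));im[402:598,534:798]=cv2.resize(d['image'],(264,196))
cv2.imwrite('pics/m9.png',np.clip(im[:,:,::-1]*1.2,0,255).astype('uint8'))
E
```

```text
[ 0.41542509 -0.04349023  0.27530422] [-0.88772033  0.41457353  0.44193675]
```

View pics/m9.png

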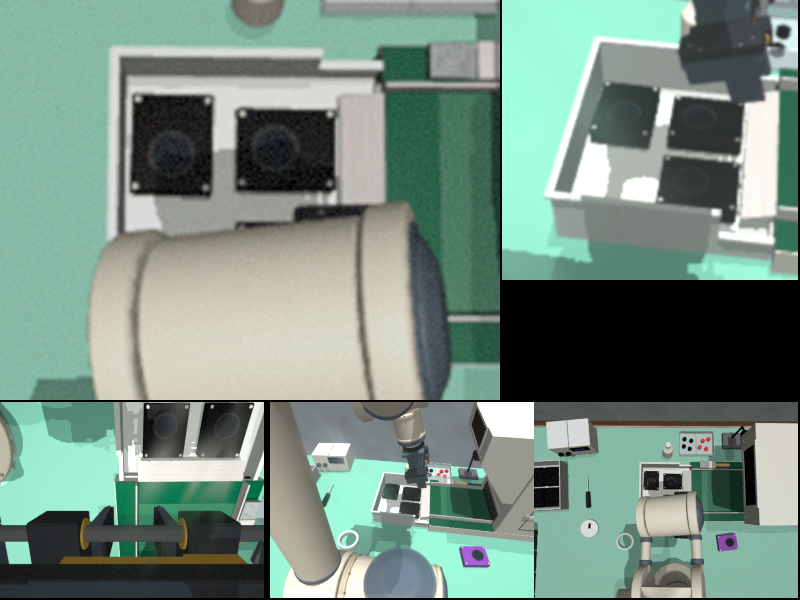

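```bash
python3 - <<'E'
from h import *
import pickle
d0=pickle.load(open('s2.pkl','rb'))[0]; d,e,f=pickle.load(open('fin.pkl','rb'))
def edge(im,r,c0,c1):
    g=im[r-4:r+5,c0:c1].astype(float)[:,:,0].mean(0); k=np.abs(np.diff(g)); i=k.argmax(); w=k[max(i-2,0):i+3]; return c0+.5+(np.arange(max(i-2,0),max(i-2,0)+len(w))*w).sum()/w.sum()
for r in (150,165,185): print(r,[round(edge(x['image'],r,215,229),2) for x in (d0,d)])
r=[edge(d['image'],k,215,229) for k in (150,165,185)]
print(ray(d,[(r[0],150),(r[2],185)],.09))
a=cv2.resize(e['image'][150:300,180:560],(760,300),interpolation=cv2.INTER_CUBIC)
b=cv2.resize(d['image'][120:160,280:360],(400,200),interpolation=cv2.INTER_CUBIC)
g=cv2.resize(f['image'][220:280,260:360],(360,216),interpolation=cv2.INTER_CUBIC)
im=np.zeros((520,800,3),'uint8'); im[:300,:760]=a; im[302:502,:400]=b; im[302:518,410:770]=g
cv2.imwrite('pics/m10.png',im[:,:,::-1])
E
```

```text
150 [np.float64(216.16), np.float64(227.18)]
165 [np.float64(216.48), np.float64(226.92)]
185 [np.float64(226.5), np.float64(226.7)]
[[0.65016509 0.1801724  0.09      ]
 [0.55934627 0.18146236 0.09      ]]
```

View pics/m10.png

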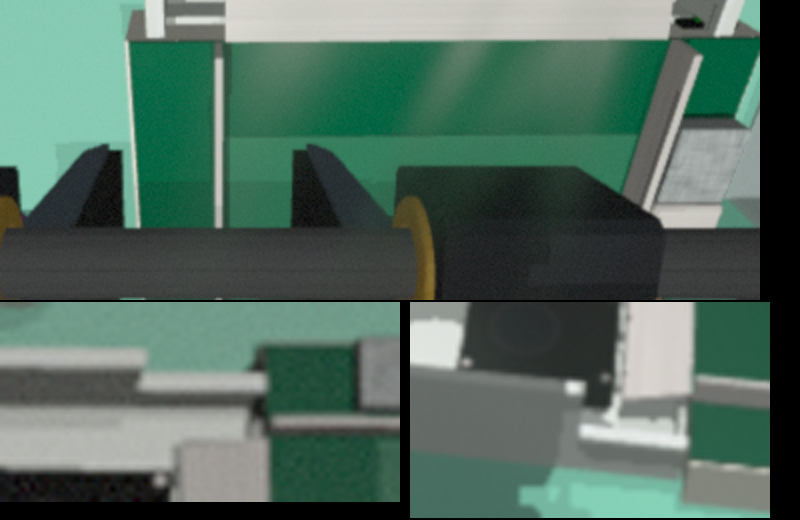

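```bash
python3 - <<'E'
from h import *
import pickle
d0=pickle.load(open('s2.pkl','rb'))[0]; d=pickle.load(open('fin.pkl','rb'))[0]
for r in (138,150,165,180):
    g=[x['image'][r-4:r+5,218:236].astype(float).mean((0,2)).round(0).astype(int).tolist() for x in (d0,d)]; print(r,*g,sep='\n')
E
```

```text
138
[116, 117, 116, 115, 115, 123, 137, 142, 146, 131, 93, 80, 88, 98, 102, 102, 103, 103]
[135, 135, 134, 135, 136, 150, 170, 178, 180, 149, 81, 64, 80, 97, 101, 99, 99, 100]
150
[72, 71, 70, 71, 69, 69, 69, 68, 68, 66, 64, 63, 59, 59, 59, 60, 58, 58]
[135, 135, 135, 135, 137, 156, 175, 181, 180, 146, 70, 64, 123, 168, 150, 88, 82, 85]
165
[87, 84, 80, 78, 76, 79, 83, 84, 85, 84, 82, 82, 80, 79, 81, 78, 76, 73]
[136, 135, 135, 135, 137, 164, 180, 182, 170, 127, 65, 68, 131, 157, 121, 42, 21, 26]
180
[175, 176, 176, 176, 175, 173, 170, 165, 158, 148, 139, 130, 120, 111, 102, 96, 90, 88]
[136, 135, 135, 135, 143, 168, 181, 182, 160, 107, 61, 75, 151, 145, 72, 51, 55, 40]
```

```bash
python3 -c "
from cell import workorder; print(workorder.sign_off())"
```

```text
the job is handed in; nothing more can be done
None
```

The job is handed in: the tote is square against the machine under the lip, housings a and b were drawn out and lie flat and lid-up on its floor beside c, and nothing else was moved; the arm finished clear, at about 19 s on the robot's clock.

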